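Take the dough scraper off the barbed drying hook and stand it in its rack

TASK

Unhook the dough scraper from the barbed drying hook: ease it up, tilt it to match the slope of the hook and draw it out over the barb without forcing it or leaning on the stand. Then stand it upright in the slot of the white rack, blade down and fully home, set down gently, and let go; leave the other things on the table where they are.

Things in the scene. Friction and masses are not known exactly. Their poses are not given: they have to be found in the camera images.
- stand: drying stand, fixed: foot 150 x 130 x 12 mm, flat steel upright 30 mm wide (x), 10 mm thick (y), top 159 mm above the table, a level 6 mm neck, and from the neck's end a barbed hook to the stand's -y, sloping up. Origin: centre of foot's underside, z up. The hook's slope is NOT measured: bent by use, 20 to 44 degrees; find it by feel or sight. Over 15 N on the stand counts as forcing
- hook_root (a point): start of the centre line of the hook's arm = end of the level neck, 18 mm before the upright's middle, 155 mm above the table (axes as the stand's). The arm: straight round bar 6 mm thick, 95 mm long. Barb: 5 mm bar at its end, turned back; its centre line goes from 95 mm to 82 mm along the arm while rising 18.5 mm square to the arm. Square to the arm the hook is 24 mm high, underside to barb top
- scraper: dough scraper, 0.2 to 0.33 kg: steel blade 110 mm wide (x), 4 mm thick (y), 97 mm high (z), then a neck 34 mm wide, 50 mm high, and on top a black handle 110 x 24 x 34 mm. Origin: middle of the blade's lower edge; z up to the handle. It hangs upright by its window on the level neck, 8 mm behind hook_root, its y parallel to the stand's y. Grip the handle from above across its 24 mm
- scraper_eye (a point): centre of the closed window in the blade, 84 mm above the lower edge; window 22 mm wide (x), 26 mm high (z), axes as the scraper's. Upright it cannot pass the barb; with the blade square to the arm (handle leaning towards the upright) and the window's lower edge close under the arm it passes with 2 mm to spare. That edge touching the arm's underside tells the slope
- scraper_grip (a point): centre of the scraper's handle, 164 mm above its lower edge, 80 mm above the window's centre; open the fingers no wider than 46 mm here, the barb is near
- rack: white plastic rack block, fixed, 140 x 60 x 60 mm (x, y, z), with one slot open at the top: 118 mm long (x), 10 mm wide (y), 48 mm deep, in the middle. Origin: centre of its underside. The scraper may face either way
- rack_slot (a point): centre of the slot's floor, 12 mm above the table (axes as the rack's)
- jar: jar, 66 mm wide, 90 mm high; origin centre of underside; leave alone
- bowl: small steel bowl, 90 mm wide, 50 mm high; origin centre of underside; leave alone
- spatula: spatula, 240 mm long, lying flat on the table; leave alone
- tin: tin can, 72 mm wide, 80 mm high; origin centre of underside; leave alone
Not all that is in view belongs to the job. Of the things shaped like the stand, the steel one is meant.

How it is judged:
By the outcome, as a careful person would: the job done as asked, in the order asked, and still so for the second after the job is handed in, with the robot touching nothing.
It also fails if it takes over 67 s, if anything falls off the work surface, if the arm or the gripper's body presses on something with over 40 N, if the wrist force passes 120 N, or if a joint passes its speed limit or range.

ROBOT

A 7-joint arm with a two-finger parallel gripper is mounted at the origin on the work surface. World frame = base frame: x ahead of the robot, y to its left, z up, the work surface at z = 0. Lengths are in m, angles in rad, forces in N, time in s.
With the tool pointing down it reaches from about 0.425 to 0.875 m from the base axis. Payload 4.7 kg.
Tool frame: the origin (TCP) lies at the very end of the fingers, on their centre line; the grasp point (between the pads) lies 19 mm behind it; z points along the fingers, y is the line along which they close (so a half turn about z gives the same grasp; the last joint's range is limited). The gripper opens to 87 mm and grips with 3 to 60 N. Pads are 19 mm wide; open, the fingers measure 117 mm over their backs; the gripper's body (75 mm by 190 mm) begins 51 mm behind the grasp point.
Start: joints at [-1.118, 0.321, -0.07, 1.45, 0.023, 1.371, -0.057], TCP at [0.276, 0.588, 0.184] pointing down, gripper open.
Joint ranges: [-2.86, 2.86], [-0.3, 2.09], [-1.38, 1.24], [0.06, 2.45], [-1.56, 4.7], [0.09, 2.05], [-2.69, 2.69]. Speed limits (rad/s): [2.57, 2.57, 3.14, 3.14, 3.14, 3.14, 3.14].

INTERFACE

Orientations are given as a rotation vector (axis times angle).
In Python, from bench import ctrl gives the robot as it stands.
- The arm moves only by the shell command python3 -m jog 'ROWS' [FORCE]. ROWS is JSON, a list that holds one entry, the list of rows, each a list of 7 numbers: the shift along the tool's x, y, z in mm, then the turn, a rotation vector about the tool's x, y, z in degrees, then the finger opening in mm, from 0 to 87. A call has 1 to 10 rows; each row is the pose to reach, as a shift and turn from the pose commanded when the call began, along the tool's axes at that moment; what a row does not reach only later rows make up. A row lasts 1/10 s, in which the tool goes at most 50 mm and 8.59 degrees, less where a joint would pass 70% of its speed; a pose out of reach is approached as far as the arm can. A call with a gripper value outside its range is refused whole. The fingers move at their own pace and stop on an object; FORCE is the grip in N (left out, the last holds). Time passes only in rows, so rows that repeat a pose let the fingers close. It gives the time, the measured TCP pose, the force, the opening and the grip force at its end, in the units of the state.
- ctrl.get_state(): the state, without advancing time (a new reading comes with each control period).
- ctrl.get_image(name): name is "scene" or "side" or "wrist"; returns a dict with "image" (384x512x3 uint8, red, green, blue), "depth" (384x512 float32, m along the optical axis (not along the pixel's ray), 0 where there is no reading), "fov_y" (degrees; the focal length in pixels is half the picture's height over the tangent of half this angle, whatever the lens; pixels are square), "cx", "cy" (the principal point, pixels), "rvec" (rotation vector, rad) and "tvec" (3), from world to camera coordinates, as OpenCV has them. Camera axes: x right, y down, z forward; pixel columns grow to the right and rows downward; lengths in m; the calibration is good to about 2 mm. A picture is of the moment at which its call begins.
- ctrl.close_job(): hands the job in; it is judged then, once.
The state is a dict: "time": time; "joint_positions": joint angles; "qd": joint speeds; "joint_torque": joint torques, N m; "position": TCP position; "tool_rot": TCP orientation; "ft_force": force on the tool from outside, world axes, zero at the start; "torque": the same for the moment, N m; "grip_width": opening from 0.0 (shut) to 1.0 (fully open); "grip_force": force on a finger pad.
Only numpy, scipy, OpenCV 4.12 (cv2) and the standard library are available. Lean on these libraries where they do the work, as an engineer would, in place of code of your own. Each camera call takes 0.05 s, during which the arm holds its last target. There are 200 camera calls.

## Working session

There is one attempt and no reset: what is moved stays moved. The work goes in short steps, Python scripts to look and compute and a shell command to move; the robot and the scene stay as the last step left them, time stands still between calls to the robot, and variables do not carry over. Pictures are saved under pics/ and viewed, at most 10 in all, crops included, and the job is handed in when it is done.

```bash
ls; mkdir -p pics; cat > h.py <<'E'
import numpy as np, cv2, os
from scipy.spatial.transform import Rotation as R
from bench import ctrl
def cam(n):
    d=ctrl.get_image(n); f=192/np.tan(np.radians(d["fov_y"])/2)
    d["f"]=f; d["Rm"]=R.from_rotvec(np.ravel(d["rvec"])).as_matrix(); d["t"]=np.ravel(d["tvec"]); d["c"]=-d["Rm"].T@d["t"]; return d
def ray(d,u,v): return d["Rm"].T@np.array([(u-d["cx"])/d["f"],(v-d["cy"])/d["f"],1.])
def onz(d,u,v,z):
    r=ray(d,u,v); return d["c"]+r*(z-d["c"][2])/r[2]
def dep(d,u,v): return d["c"]+ray(d,u,v)*d["depth"][int(v),int(u)]
def cloud(d):
    v,u=np.mgrid[0:384,0:512]; p=np.stack([(u-d["cx"])/d["f"],(v-d["cy"])/d["f"],np.ones_like(u,float)],-1)*d["depth"][...,None]
    return (p-d["t"])@d["Rm"]
def proj(d,P):
    q=np.asarray(P)@d["Rm"].T+d["t"]; return q[...,:2]/q[...,2:]*d["f"]+[d["cx"],d["cy"]]
def save(n,im): cv2.imwrite("pics/"+n,im[...,::-1])
E
python3 - <<'E'
from h import *
a=cam("scene");b=cam("side")
im=np.vstack([a["image"],b["image"]])
save("s0.png",a["image"]);save("s1.png",b["image"])
np.savez("a.npz",**a);np.savez("b.npz",**b)
for d in(a,b):print(d["c"],d["f"],d["cx"],d["cy"],(d["depth"]>0).mean(), ray(d,256,192))
print(ctrl.get_state())
E
```

```text
pics
[0.89812202 0.5907096  1.02255797] 381.8503372742451 259.47915469037747 195.27377200870836 0.9958852132161459 [-0.27753121 -0.5432648  -0.79246218]
[ 0.37544301 -0.55681035  0.80446682] 347.17874960349286 256.01158875855066 188.3232306035829 0.9959360758463541 [ 0.26111985  0.63434721 -0.72768963]
{'time': 0.1, 'joint_positions': array([-1.11791933,  0.32175227, -0.07005948,  1.45156694,  0.0225954 ,
        1.3708307 , -0.0568341 ]), 'qd': array([-1.65106541e-03, -1.59886286e-03,  8.15229272e-05, -3.87869331e-03,
        1.01297017e-03, -4.65098741e-04,  9.58165958e-04]), 'joint_torque': array([-7.21176220e-04, -4.92567694e+01, -4.06101784e-01, -3.13401532e+01,
       -6.41737296e-02,  3.93675151e-02,  6.34934077e-05]), 'position': array([0.27595455, 0.5878703 , 0.18256157]), 'tool_rot': array([-6.83544652e-01, -3.06603231e+00,  2.74457514e-03]), 'ft_force': array([-0.04696228, -0.65095132,  0.16900913]), 'torque': array([ 0.00422431,  0.03071503, -0.00479283]), 'grip_force': 0.0, 'grip_width': 1.0000077031190882}
```

View pics/s0.png

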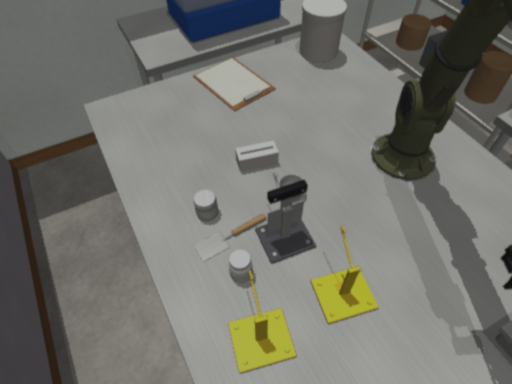

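View pics/s1.png

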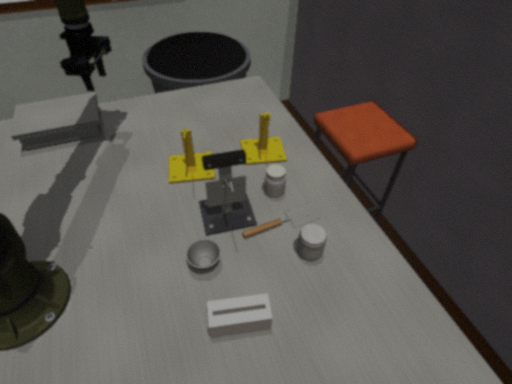

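The scene picture shows the steel stand with the scraper (black handle at about (287,191), foot at (286,238)). Two yellow stands are decoys, at (262,335) and (347,292). The white rack is at (257,155), and the bowl, (291,185), stands behind the handle. In the side picture the handle is at (224,159), the steel foot at (228,213) and the rack at (240,315).

The only candidates for the stand are steel (286,238) and yellow (262,335) or (347,292). I choose the steel one and check it in a crop.

```bash
python3 - <<'E'
from h import *
out=[]
for n,(x,y) in (("a",(235,135)),("b",(170,135))):
    d=dict(np.load(n+".npz")); P=cloud(d); im=d["image"]
    hsv=cv2.cvtColor(im,cv2.COLOR_RGB2HSV)
    print(n)
    def rect(m,lab):
        q=P[m][:,:2]
        if len(q)<20: print(lab,len(q)); return
        c,s,ang=cv2.minAreaRect((q*1000).astype(np.float32)); print(lab,len(q),np.round(c,1),np.round(s,1),round(ang,1),"medz",np.median(P[m][:,2]))
    z=P[...,2]; near=lambda c,r:np.hypot(P[...,0]-c[0],P[...,1]-c[1])<r
    u,v=((287,191) if n=="a" else (224,159)); p=dep(d,u,v);print("handle",p)
    k=(z>.19)&(z<.27)&near(p,.1)&(hsv[...,2]<70); rect(k,"handle all"); rect(k&(z>.234),"handle top"); print(np.percentile(z[k],[2,50,98]))
    u,v=((257,150) if n=="a" else (240,302)); p=dep(d,u,v);print("rack",p)
    k=(z>.052)&(z<.068)&near(p,.1); rect(k,"rack top")
    u,v=((300,243) if n=="a" else (245,222)); p=dep(d,u,v);print("foot",p)
    k=(z>.006)&(z<.02)&near(p,.15)&(hsv[...,2]<110)&(hsv[...,1]<90); rect(k,"foot")
    c=im[y:y+130,x:x+110] if n=="a" else im[y:y+130,x:x+110]
    c=np.clip(c.astype(float)*1.5,0,255).astype(np.uint8)
    out.append(cv2.resize(c,(396,468),interpolation=cv2.INTER_CUBIC))
save("c1.png",np.hstack(out))
E
```

```text
a
handle [0.55422025 0.09295172 0.24495126]
handle all 518 [548.6  83.8] [ 25.4 108.2] 83.7 medz 0.24030875285332315
handle top 332 [548.6  83.2] [ 25.  108.1] 82.6 medz 0.2421907013454261
[0.19379819 0.24030875 0.24491557]
rack [ 0.4702086  -0.23241109  0.05705032]
rack top 576 [ 474.5 -228.4] [ 66.2 140.7] 77.8 medz 0.06098483601354393
foot [0.51925103 0.1343668  0.01323777]
foot 1421 [547.2  83.6] [151.2 151. ] 84.2 medz 0.012923376110317294
b
handle [0.54603837 0.07132304 0.23505632]
handle all 637 [547.5  79.6] [ 24.7 105.8] 84.6 medz 0.2333283844861415
handle top 307 [547.9  79.5] [ 24.6 105. ] 84.4 medz 0.24008014498318328
[0.19307834 0.23332838 0.24215387]
rack [ 0.48496237 -0.21402227  0.06008953]
rack top 1554 [ 477.4 -230.1] [ 61.3 140.2] 77.8 medz 0.05924317967895755
foot [0.58711516 0.0348283  0.010501  ]
foot 1455 [585.   36.2] [215.7 257.6] 82.7 medz 0.011130034077707244
```

View pics/c1.png

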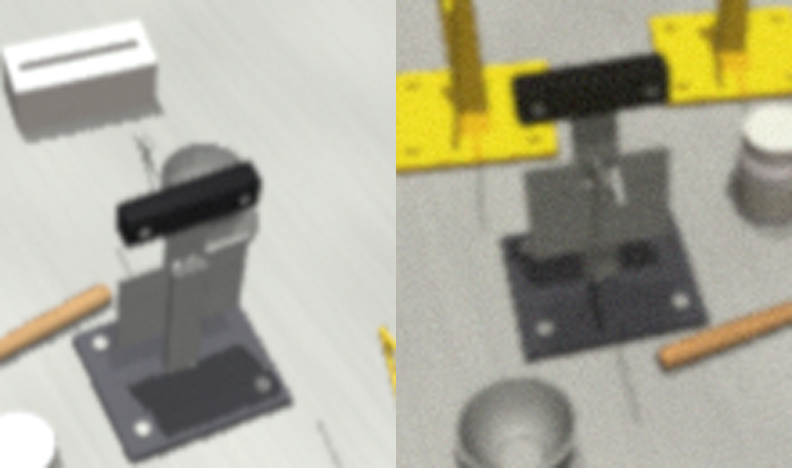

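The crop confirms it: the scraper hangs on the grey steel stand. The hook's tip shows beyond the handle at about scene (275,174) and side (226,181). Next I estimate the slope from depth in the hook's vertical plane, and by casting tip rays onto that plane.

```bash
python3 - <<'E'
from h import *
yaw=np.radians(-6); ex=np.array([np.cos(yaw),np.sin(yaw),0]); ey=np.array([-ex[1],ex[0],0])
root=np.array([.548,.0815,0.155])-.008*ey
out=[]
for n,(x,y,w,h) in (("a",(255,150,50,60)),("b",(205,155,50,60))):
    d=dict(np.load(n+".npz")); P=cloud(d)-root
    X=P@ex*1e3; Y=P@ey*1e3; Z=P[...,2]*1e3
    k=(abs(X)<9)&(Y<-8)&(Y>-115)&(Z>-5)&(Z<105)
    v,u=np.nonzero(k)
    print(n,len(u)); 
    o=np.argsort(Y[k])
    for i in o[::max(1,len(o)//45)]: print(u[i],v[i],"X%.0f Y%.0f Z%.0f a%.0f"%(X[k][i],Y[k][i],Z[k][i],np.degrees(np.arctan2(Z[k][i],-Y[k][i]))),end=" | ")
    print()
    for th in (20,26,32,38,44):
        t=np.radians(th); e=root+.095*(-ey*np.cos(t)+[0,0,np.sin(t)]); s=root+.082*(-ey*np.cos(t)+[0,0,np.sin(t)])+.0185*(ey*np.sin(t)+[0,0,np.cos(t)])
        print(th,"end",proj(d,e).round(1),"barb",proj(d,s).round(1))
    c=np.clip(d["image"][y:y+h,x:x+w].astype(float)*1.6,0,255).astype(np.uint8)
    out.append(cv2.resize(c,None,fx=8,fy=8,interpolation=cv2.INTER_CUBIC))
save("c2.png",np.hstack(out))
E
```

```text
a 38
273 172 X-2 Y-83 Z51 a31 | 273 173 X-0 Y-79 Z51 a33 | 273 174 X1 Y-77 Z49 a32 | 274 173 X-2 Y-77 Z53 a35 | 273 175 X2 Y-75 Z48 a32 | 275 176 X-4 Y-73 Z43 a31 | 274 176 X-0 Y-73 Z45 a32 | 274 174 X0 Y-72 Z55 a37 | 274 177 X0 Y-71 Z43 a31 | 274 178 X1 Y-70 Z40 a30 | 274 175 X1 Y-70 Z53 a37 | 275 174 X-1 Y-68 Z58 a40 | 275 178 X-1 Y-68 Z42 a32 | 275 177 X-1 Y-67 Z46 a35 | 276 179 X-4 Y-66 Z39 a31 | 276 178 X-3 Y-65 Z44 a34 | 275 175 X0 Y-65 Z59 a42 | 275 179 X0 Y-64 Z42 a33 | 276 180 X-2 Y-63 Z38 a31 | 275 180 X1 Y-61 Z41 a34 | 276 175 X-1 Y-61 Z62 a46 | 275 181 X2 Y-60 Z38 a32 | 276 181 X-1 Y-60 Z37 a31 | 277 181 X-4 Y-60 Z36 a31 | 276 176 X0 Y-59 Z61 a46 | 277 182 X-3 Y-57 Z36 a32 | 276 183 X0 Y-57 Z33 a30 | 276 182 X1 Y-55 Z39 a35 | 276 184 X1 Y-54 Z31 a30 | 278 184 X-4 Y-52 Z31 a31 | 277 183 X-0 Y-51 Z39 a37 | 277 184 X0 Y-50 Z35 a35 | 277 185 X-0 Y-50 Z31 a32 | 278 185 X-1 Y-46 Z35 a37 | 277 186 X2 Y-46 Z32 a35 | 278 186 X-1 Y-46 Z31 a34 | 278 187 X-1 Y-45 Z27 a31 | 279 187 X-4 Y-44 Z27 a32 | 
20 end [271.5 174.8] barb [274.2 176.5]
26 end [272.1 173.7] barb [275.  176.2]
32 e
[... 672 characters left out ...]
 230 182 X0 Y-64 Z59 a43 | 231 182 X3 Y-63 Z57 a42 | 230 188 X-0 Y-62 Z37 a31 | 230 187 X1 Y-58 Z36 a32 | 229 187 X-1 Y-52 Z31 a30 | 230 186 X2 Y-50 Z31 a32 | 229 186 X-0 Y-49 Z31 a32 | 230 185 X4 Y-41 Z26 a32 | 229 185 X1 Y-41 Z26 a32 | 228 186 X-1 Y-39 Z21 a28 | 228 185 X-0 Y-36 Z21 a31 | 229 184 X3 Y-33 Z21 a33 | 228 184 X1 Y-32 Z21 a33 | 227 184 X-1 Y-27 Z16 a31 | 228 183 X2 Y-24 Z16 a34 | 227 183 X0 Y-20 Z13 a33 | 227 182 X1 Y-16 Z12 a38 | 228 182 X4 Y-14 Z9 a35 | 226 182 X-1 Y-10 Z7 a35 | 
20 end [232.6 197.1] barb [230.7 188. ]
26 end [232.1 193.4] barb [230.2 184.4]
32 end [231.5 189.4] barb [229.6 180.8]
38 end [230.9 185.4] barb [228.9 177.2]
44 end [230.2 181.3] barb [228.2 173.7]
```

View pics/c2.png

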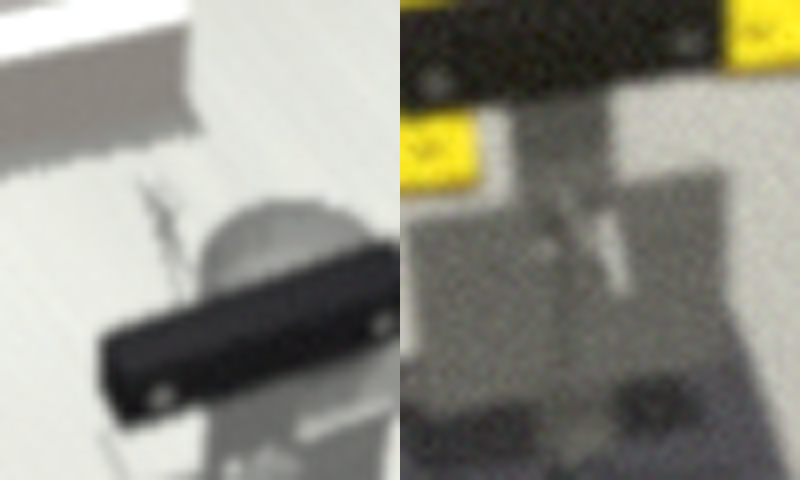

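Depth gives the slope clearly at about 30–31°; I'll refine it with a line fit. Now for a planning helper and the first reach, going over the handle at a safe height.

```bash
cat >> h.py <<'E'
def frame(yaw):
    y=np.radians(yaw); ex=np.array([np.cos(y),np.sin(y),0]); return ex,np.array([-ex[1],ex[0],0])
def tool(yaw,lean=0,flip=1):
    """tool pointing down, tool y along flip*object's y, leaning (body towards object's +y) by lean deg"""
    ex,ey=frame(yaw); t=np.radians(lean); up=ey*np.sin(t)+np.array([0,0,np.cos(t)])
    z=-up; y=flip*(ey*np.cos(t)-np.array([0,0,np.sin(t)])); return np.stack([np.cross(y,z),y,z],1)
def plan(p,Rt,ref=None):
    s=ctrl.get_state(); p0,R0=(s["position"],R.from_rotvec(s["tool_rot"]).as_matrix()) if ref is None else ref
    d=R0.T@(np.asarray(p)-p0)*1e3; r=R.from_matrix(R0.T@Rt).as_rotvec(degrees=True); return d.round(1),r.round(2)
E
python3 - <<'E'
from h import *
ex,ey=frame(-6); root=np.array([.548,.0815,0.155])-.008*ey
YZ=[]
for n in "ab":
    d=dict(np.load(n+".npz")); P=cloud(d)-root; X=P@ex*1e3; Y=P@ey*1e3; Z=P[...,2]*1e3
    k=(abs(X)<6)&(Y<-12)&(Y>-80)&(abs(Z+Y*np.tan(np.radians(31)))<8)
    q=np.stack([Y[k],Z[k]],1); x,y,a,b=cv2.fitLine(q.astype(np.float32),cv2.DIST_HUBER,0,.01,.01).ravel(); print(n,len(q),"slope",np.degrees(np.arctan(-y/x)),"Z at Y0",b-a*y/x)
g=np.array([.548,.0815,.32])
for f in(1,-1): print(f,plan(g,tool(-6,0,f)))
b=dict(np.load("b.npz"));
for u,v in((188,165),(263,148),(184,130),(264,115)): print(dep(b,u,v))
E
```

```text
a 31 slope 32.94332 Z at Y0 -1.2808685
b 24 slope 31.64113 Z at Y0 0.42816162
1 (array([-461.4, -343.1, -136.8]), array([-1.000e-01, -1.000e-02, -1.914e+01]))
-1 (array([-461.4, -343.1, -136.8]), array([-2.0000e-02,  1.4000e-01,  1.6086e+02]))
[0.48919105 0.32402837 0.01693286]
[0.75718601 0.31707271 0.02052449]
[0.4844239  0.24993771 0.21376243]
[0.75804433 0.32255344 0.15465285]
```

```bash
python3 -m jog '[[[0,0,-50,0,0,0,46],[0,0,-100,0,0,0,46],[0,0,-137,0,0,0,46],[-40,-30,-137,0,0,-2,46],[-80,-60,-137,0,0,-5,46],[-120,-89,-137,0,0,-8,46],[-160,-119,-137,0,0,-11,46],[-200,-149,-137,0,0,-14,46],[-240,-178,-137,0,0,-17,46],[-278,-207,-137,0,0,-19.1,46]]]'
python3 - <<'E'
from h import *
print(plan([.548,.0815,.32],tool(-6)))
E
```

```text
time: 1.1
position: [0.4405, 0.2806, 0.3203]
tool_rot: [-0.163, -3.137, 0.0]
ft_force: [0.5, -0.2, -0.9]
grip_width: 0.528
grip_force: 0.0
(array([-127.6, -186.9,    0.3]), array([-0.01, -0.01,  0.04]))
```

```bash
python3 -m jog '[[[-25,-37,0,0,0,0,46],[-51,-75,0,0,0,0,46],[-77,-112,0,0,0,0,46],[-103,-150,0,0,0,0,46],[-127.6,-187,0,0,0,0,46],[-127.6,-187,0,0,0,0,46],[-127.6,-187,0,0,0,0,46]]]'
python3 - <<'E'
from h import *
s=ctrl.get_state(); print(s["position"],s["ft_force"])
d=cam("wrist"); np.savez("w.npz",**d); print(d["c"],ray(d,256,192)); save("w.png",d["image"])
P=cloud(d);hsv=cv2.cvtColor(d["image"],cv2.COLOR_RGB2HSV)
k=(P[...,2]>.225)&(P[...,2]<.26)&(hsv[...,2]<80)&(np.hypot(P[...,0]-.548,P[...,1]-.0815)<.09)
print(k.sum(),np.median(P[k],0),np.percentile(P[k][:,2],[5,95])); print(cv2.minAreaRect((P[k][:,:2]*1e3).astype(np.float32)))
E
```

```text
time: 1.8
position: [0.5471, 0.0824, 0.32]
tool_rot: [-0.17, -3.136, 0.0]
ft_force: [-1.1, 0.3, 0.1]
grip_width: 0.524
grip_force: 0.0
[0.5471031  0.08242352 0.32003365] [-1.05864389  0.27664299  0.09826592]
[0.47714479 0.09060999 0.52193182] [ 0.26028367 -0.050776   -0.96445739]
3404 [0.54379663 0.08398226 0.24208954] [0.23894428 0.24349115]
((548.2992553710938, 84.13401794433594), (25.76770782470703, 107.9160385131836), 85.23906707763672)
```

View pics/w.png

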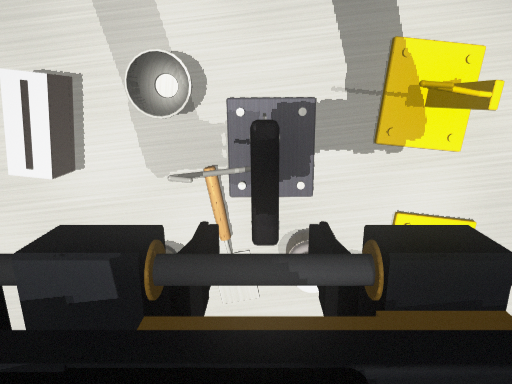

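The wrist view shows the handle at (265,182), the steel foot around it, the hook running left to about (170,178), and the rack's slot at (27,122). From this view I refine yaw, slope and slot.

```bash
python3 - <<'E'
from h import *
d=dict(np.load("w.npz")); P=cloud(d); z=P[...,2]; hsv=cv2.cvtColor(d["image"],cv2.COLOR_RGB2HSV)
r=lambda k:print(k.sum(),[np.round(t,1) for t in cv2.minAreaRect((P[k][:,:2]*1e3).astype(np.float32))])
u=np.arange(512)[None,:]+0*z; v=np.arange(384)[:,None]+0*z
foot=(z>.005)&(z<.02)&(u>222)&(u<320)&(v>90)&(v<202)&(hsv[...,2]<120); foot=cv2.erode(foot.astype(np.uint8),np.ones((3,3)))>0; r(foot)
hk=(z>.16)&(z<.225)&(u>160)&(u<248)&(v>160)&(v<190); 
ex,ey=frame(-5.5); root=np.array([.5482,.083,.155])-.008*ey
Q=(P[hk]-root)@np.stack([ex,ey,[0,0,1]],1)*1e3
a=np.polyfit(Q[:,1],Q[:,0],1); print(len(Q),"x vs y",a,"hook yaw",-5.5-np.degrees(np.arctan(a[0])))
k=(abs(Q[:,2]+Q[:,1]*np.tan(np.radians(31)))<8)&(Q[:,1]>-80); f=cv2.fitLine(Q[k][:,1:].astype(np.float32),cv2.DIST_HUBER,0,.01,.01).ravel(); print(k.sum(),"slope",np.degrees(np.arctan(-f[1]/f[0])),"Z at 0",f[3]-f[2]*f[1]/f[0])
t=Q[~k]; print("off-arm", t[np.argsort(t[:,1])][::6].round(0).tolist())
rk=(z>.054)&(z<.066)&(u<80)&(v<190)&(v>60); r(rk)
for n in "ab":
    e=dict(np.load(n+".npz")); Pr=cloud(e); g=cv2.cvtColor(e["image"],cv2.COLOR_RGB2GRAY).astype(float)
    k=(abs(Pr[...,2]-.06)<.006)&(np.hypot(Pr[...,0]-.476,Pr[...,1]+.229)<.09)
    er=cv2.erode(k.astype(np.uint8),np.ones((3,3)))>0
    dark=(np.hypot(Pr[...,0]-.476,Pr[...,1]+.229)<.07)&(g<np.median(g[er])*.72)&(Pr[...,2]<.066)&(Pr[...,2]>-.0)
    nn,lab,st,ce=cv2.connectedComponentsWithStats(dark.astype(np.uint8))
    for i in range(1,nn):
        if st[i,4]>25:
            vv,uu=np.nonzero(lab==i); q=np.array([onz(e,a_,b_,.06)[:2] for a_,b_ in zip(uu,vv)])*1e3; print(n,st[i],[np.round(t,1) for t in cv2.minAreaRect(q.astype(np.float32))])
E
```

```text
3848 [array([552.6,  93.4]), array([126.4, 139.3]), np.float64(84.5)]
518 x vs y [0.01621873 1.00081945] hook yaw -6.429183234143136
411 slope 30.20153 Z at 0 3.621397
off-arm [[0.0, -84.0, 51.0], [-2.0, -82.0, 49.0], [1.0, -81.0, 53.0], [2.0, -80.0, 51.0], [2.0, -75.0, 53.0], [1.0, -74.0, 54.0], [-1.0, -72.0, 55.0], [-1.0, -71.0, 56.0], [-1.0, -70.0, 54.0], [-1.0, -69.0, 55.0], [-1.0, -67.0, 57.0], [-1.0, -66.0, 58.0], [1.0, -65.0, 59.0], [1.0, -64.0, 59.0], [1.0, -63.0, 60.0], [1.0, -62.0, 61.0], [2.0, -61.0, 59.0], [-1.0, -60.0, 58.0]]
4751 [array([ 477.6, -227.8]), array([ 62.8, 139.9]), np.float64(77.5)]
a [241 147  32   7  43] [array([ 472.6, -231.3]), array([  6.2, 111.1]), np.float64(77.4)]
a [241 153  36  21 477] [array([ 493.8, -170.6]), array([ 64.3, 135.8]), np.float64(77.3)]
b [213 305  52  10 186] [array([ 476.8, -229.1]), array([  8.4, 114.6]), np.float64(77.5)]
b [211 319  58  23 645] [array([ 465. , -274.6]), array([ 32.2, 124.3]), np.float64(77.3)]
```

```bash
python3 - <<'E'
from h import *
print(plan([.548,.0828,.206],tool(-5.7)))
E
python3 -m jog '[[[-0.5,0,30,0,0,0.3,46],[-0.5,0,60,0,0,0.3,46],[-0.5,0,80,0,0,0.3,46],[-0.5,0,95,0,0,0.3,46],[-0.5,0,106,0,0,0.3,46],[-0.5,0,113,0,0,0.3,46],[-0.5,0,114,0,0,0.3,46],[-0.5,0,114,0,0,0.3,46]]]'
```

```text
(array([ -1.5,  -1.3, 114.1]), array([ 0.03, -0.06, -0.33]))
time: 2.65
position: [0.548, 0.0837, 0.2072]
tool_rot: [0.174, 3.136, 0.001]
ft_force: [1.3, 0.2, -0.4]
grip_width: 0.529
grip_force: 0.0
```

```bash
python3 -m jog '[[[0,-0.8,0.8,0,0,-0.5,46],[0,-0.8,0.8,0,0,-0.5,35],[0,-0.8,0.8,0,0,-0.5,28],[0,-0.8,0.8,0,0,-0.5,24],[0,-0.8,0.8,0,0,-0.5,20],[0,-0.8,0.8,0,0,-0.5,20],[0,-0.8,0.8,0,0,-0.5,20],[0,-0.8,0.8,0,0,-0.5,20]]]' 40
python3 - <<'E'
from h import *
s=ctrl.get_state(); print(s["position"],s["ft_force"],s["torque"],s["grip_force"],R.from_rotvec(s["tool_rot"]).as_matrix().round(4))
E
```

```text
time: 3.45
position: [0.5475, 0.0827, 0.2058]
tool_rot: [0.16, 3.137, -0.0]
ft_force: [-0.1, -0.6, -0.2]
grip_width: 0.236
grip_force: 0.0
[0.54752478 0.0826576  0.20576463] [-0.11791117 -0.57299457 -0.23221262] [ 0.01960663  0.00184681 -0.00312468] 0.0 [[-0.9948  0.1018  0.    ]
 [ 0.1018  0.9948 -0.    ]
 [-0.     -0.     -1.    ]]
```

```bash
python3 -m jog '[[[0,0,0,0,0,0,10],[0,0,0,0,0,0,10],[0,0,0,0,0,0,10]]]' 40
python3 - <<'E'
from h import *
d=cam("wrist"); save("w2.png",d["image"][100:340,100:420].repeat(2,0).repeat(2,1))
E
```

```text
time: 3.75
position: [0.5475, 0.0827, 0.2058]
tool_rot: [0.16, 3.137, 0.0]
ft_force: [0.1, 0.4, -0.0]
grip_width: 0.12
grip_force: 0.0
```

View pics/w2.png

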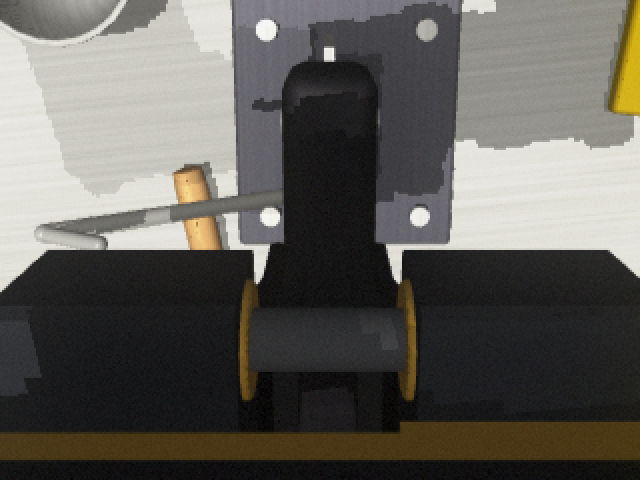

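```bash
python3 - <<'E'
from h import *
d=cam("wrist"); s=ctrl.get_state(); Rm=R.from_rotvec(s["tool_rot"]).as_matrix()
print("tcp px",proj(d,s["position"]),"grasp px",proj(d,s["position"]-.019*Rm[:,2]), d["c"])
P=cloud(d); hsv=cv2.cvtColor(d["image"],cv2.COLOR_RGB2HSV)
for v in range(120,320,10): print(v,P[v,262].round(3),P[v,240].round(3))
for n in("scene","side"):
    e=cam(n); Q=cloud(e); u,v=proj(e,s["position"]).round(0); print(n,u,v)
    h=cv2.cvtColor(e["image"],cv2.COLOR_RGB2HSV)[...,2]
    k=(abs(Q[...,2]-.235)<.012)&(h<80)&(np.hypot(Q[...,0]-.548,Q[...,1]-.083)<.075); print(k.sum(),Q[k].min(0),Q[k].max(0))
    if n=="side": save("s2.png",cv2.resize(e["image"][70:230,130:330],(800,640))[:600])
E
```

```text
tcp px [262.62268904 215.36637741] grasp px [262.52782145 226.37622299] [0.4772769  0.09044963 0.40758299]
120 [0.495 0.087 0.116] [0.498 0.061 0.013]
130 [0.499 0.087 0.159] [0.509 0.06  0.013]
140 [0.497 0.088 0.242] [0.521 0.059 0.013]
150 [0.501 0.087 0.242] [0.532 0.057 0.013]
160 [0.506 0.087 0.243] [0.507 0.075 0.229]
170 [0.511 0.086 0.242] [0.556 0.054 0.013]
180 [0.516 0.086 0.242] [0.568 0.053 0.014]
190 [0.521 0.085 0.242] [0.58  0.051 0.012]
200 [0.527 0.085 0.242] [0.548 0.066 0.165]
210 [0.532 0.084 0.243] [0.605 0.049 0.013]
220 [0.537 0.084 0.243] [0.618 0.047 0.014]
230 [0.542 0.083 0.244] [0.536 0.073 0.256]
240 [0.548 0.082 0.243] [0.536 0.074 0.269]
250 [0.554 0.082 0.242] [0.538 0.074 0.276]
260 [0.515 0.086 0.331] [0.515 0.081 0.33 ]
270 [0.517 0.086 0.332] [0.516 0.081 0.334]
280 [0.52  0.086 0.334] [0.519 0.08  0.333]
290 [0.577 0.079 0.243] [0.545 0.075 0.294]
300 [0.583 0.079 0.243] [0.55  0.074 0.293]
310 [0.59  0.078 0.243] [0.554 0.074 0.295]
scene 286.0 196.0
224 [0.54790879 0.06780221 0.22353495] [0.6023162  0.09464062 0.24635248]
side 224.0 165.0
354 [0.49462658 0.06309495 0.2230424 ] [0.59960448 0.09623852 0.24698261]
```

View pics/s2.png

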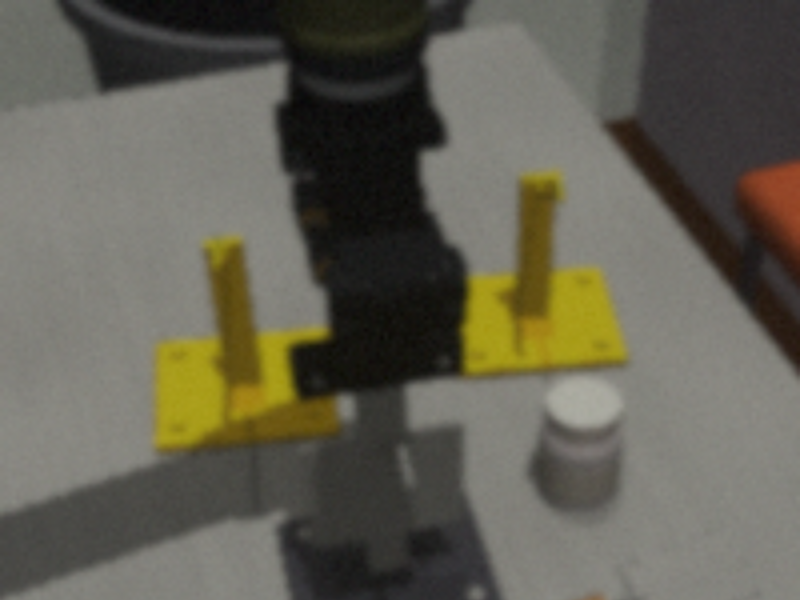

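```bash
python3 -m jog '[[[0,0,0,0,0,0,0],[0,0,0,0,0,0,0],[0,0,0,0,0,0,0]]]' 40
python3 - <<'E'
from h import *
d=cam("wrist"); s=ctrl.get_state(); Rm=R.from_rotvec(s["tool_rot"]).as_matrix()
print(s["grip_width"],s["grip_force"],s["torque"])
P=cloud(d); Q=(P-s["position"])@Rm*1e3
for v in range(226,262,6): print(v,[(u,*Q[v,u].round(0).astype(int)) for u in range(222,304,6)])
E
```

```text
time: 4.25
position: [0.5475, 0.0827, 0.2058]
tool_rot: [0.16, 3.137, 0.0]
ft_force: [-0.5, 0.6, 0.0]
grip_width: 0.012
grip_force: 0.0
0.00683259182590325 0.0 [0.05747339 0.00648274 0.02543481]
226 [(222, np.int64(37), np.int64(-11), np.int64(-115)), (228, np.int64(37), np.int64(-9), np.int64(-115)), (234, np.int64(37), np.int64(-7), np.int64(-115)), (240, np.int64(38), np.int64(-6), np.int64(-116)), (246, np.int64(11), np.int64(-8), np.int64(-46)), (252, np.int64(10), np.int64(-5), np.int64(-46)), (258, np.int64(9), np.int64(-2), np.int64(-43)), (264, np.int64(7), np.int64(1), np.int64(-38)), (270, np.int64(9), np.int64(4), np.int64(-43)), (276, np.int64(11), np.int64(7), np.int64(-47)), (282, np.int64(11), np.int64(10), np.int64(-46)), (288, np.int64(37), np.int64(7), np.int64(-115)), (294, np.int64(37), np.int64(9), np.int64(-115)), (300, np.int64(37), np.int64(10), np.int64(-115))]
232 [(222, np.int64(38), np.int64(-10), np.int64(-121)), (228, np.int64(38), np.int64(-8), np.int64(-121)), (234, np.int64(38), np.int64(-7), np.int64(-121)), (240, np.int64(38), np.int64(-5), np.int6
[... 2625 characters left out ...]
np.int64(37), np.int64(-9), np.int64(-133)), (228, np.int64(37), np.int64(-7), np.int64(-133)), (234, np.int64(37), np.int64(-6), np.int64(-133)), (240, np.int64(37), np.int64(-5), np.int64(-132)), (246, np.int64(33), np.int64(-4), np.int64(-124)), (252, np.int64(33), np.int64(-2), np.int64(-124)), (258, np.int64(33), np.int64(-1), np.int64(-125)), (264, np.int64(33), np.int64(1), np.int64(-124)), (270, np.int64(33), np.int64(2), np.int64(-124)), (276, np.int64(32), np.int64(4), np.int64(-123)), (282, np.int64(34), np.int64(5), np.int64(-127)), (288, np.int64(37), np.int64(6), np.int64(-133)), (294, np.int64(37), np.int64(7), np.int64(-133)), (300, np.int64(37), np.int64(9), np.int64(-132))]
```

```bash
python3 - <<'E'
from h import *
d=dict(np.load("w.npz")); p=np.array([.5471,.0824,.32]); Rm=R.from_rotvec([-.17,-3.136,0]).as_matrix()
Q=(cloud(d)-p)@Rm*1e3
k=(Q[...,2]<15)&(Q[...,2]>-90)&(abs(Q[...,1])<70)&(abs(Q[...,0])<30)
print(k.sum(),np.percentile(Q[k],[0,5,50,95,100],axis=0).round(0).tolist())
v,u=np.nonzero(k)
o=np.argsort(-Q[k][:,2])[:200:14]; print([(u[i],v[i],*Q[k][i].round(0).astype(int).tolist()) for i in o])
for n in("scene","side"):
    e=cam(n); S=ctrl.get_state(); Q=(cloud(e)-S["position"])@R.from_rotvec(S["tool_rot"]).as_matrix()*1e3
    k=(abs(Q[...,0])<14)&(abs(Q[...,1])<25)&(Q[...,2]>-80)&(Q[...,2]<10); h,b=np.histogram(Q[k][:,2],np.arange(-80,11,6)); print(n,h.tolist())
    for a in range(-80,10,8):
        m=k&(abs(Q[...,2]-a)<4); print(a,m.sum(), np.percentile(Q[m][:,1],[5,50,95]).round(0) if m.sum() else "",end="; ")
    if n=="side": save("s3.png",cv2.resize(cv2.convertScaleAbs(e["image"][125:185,190:262],alpha=3),(720,600),interpolation=cv2.INTER_CUBIC))
E
```

```text
2847 [[-10.0, -34.0, -90.0], [-8.0, -30.0, -89.0], [9.0, 23.0, -69.0], [11.0, 31.0, -43.0], [12.0, 35.0, -38.0]]
[(np.int64(211), np.int64(224), 9, -26, -38), (np.int64(316), np.int64(224), 9, 27, -40), (np.int64(216), np.int64(225), 9, -23, -40), (np.int64(208), np.int64(222), 11, -27, -40), (np.int64(209), np.int64(225), 9, -27, -41), (np.int64(213), np.int64(225), 9, -25, -41), (np.int64(325), np.int64(223), 11, 31, -42), (np.int64(200), np.int64(224), 10, -31, -42), (np.int64(218), np.int64(247), -2, -23, -42), (np.int64(309), np.int64(248), -3, 24, -43), (np.int64(218), np.int64(252), -5, -23, -43), (np.int64(309), np.int64(247), -2, 24, -43), (np.int64(315), np.int64(227), 9, 26, -43), (np.int64(324), np.int64(224), 11, 30, -44), (np.int64(218), np.int64(248), -2, -22, -44)]
scene [2, 1, 1, 4, 9, 12, 6, 26, 7, 8, 8, 6, 2, 0, 3]
-80 1 [12. 12. 12.]; -72 2 [10. 10. 10.]; -64 2 [1. 4. 8.]; -56 10 [-7.  1.  8.]; -48 14 [-8.  7.  9.]; -40 15 [-7. -3.  7.]; -32 20 [ 5. 10. 12.]; -24 12 [10. 11. 12.]; -16 9 [10. 12. 13.]; -8 7 [10. 11. 11.]; 0 0 ; 8 3 [1. 1. 3.]; side [0, 0, 0, 0, 0, 0, 8, 32, 22, 21, 19, 18, 13, 2, 14]
-80 0 ; -72 0 ; -64 0 ; -56 0 ; -48 0 ; -40 8 [-11. -10.  -9.]; -32 48 [-15. -11.  -5.]; -24 27 [-15. -13. -11.]; -16 25 [-14. -13. -11.]; -8 23 [-14. -13. -11.]; 0 4 [-11. -10.  -7.]; 8 14 [-5. -3. -2.];
```

View pics/s3.png

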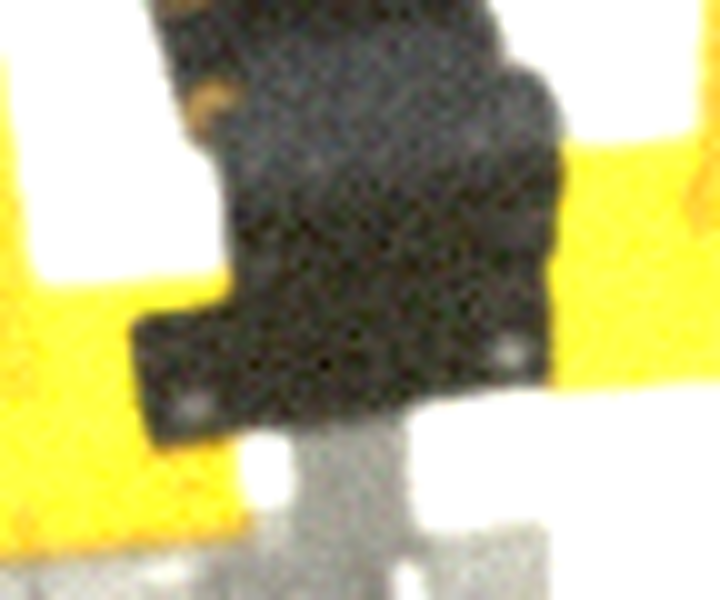

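The fingers closed on nothing. The wrist depth shows why: the real fingertips end about 39 mm short of the reported TCP along the tool axis, just above the handle top, so nothing was touched. I'll treat the grasp point as 58 mm behind the reported TCP, lift a little, open, and go 39 mm lower.

```bash
python3 -m jog '[[[0,0,-12,0,0,0,0],[0,0,-12,0,0,0,46],[0,0,-12,0,0,0,46],[0,0,-12,0,0,0,46],[0,0,-12,0,0,0,46],[0,0,-2,0,0,0,46],[0,0,8,0,0,0,46],[0,0,18,0,0,0,46],[0,0,24,0,0,0,46],[0,0,24,0,0,0,46]]]'
python3 -m jog '[[[0,0,5,0,0,0,46],[0,0,10,0,0,0,46],[0,0,14,0,0,0,46],[0,0,14,0,0,0,46],[0,0,14,0,0,0,36],[0,0,14,0,0,0,28],[0,0,14,0,0,0,20],[0,0,14,0,0,0,20],[0,0,14,0,0,0,20]]]' 40
```

```text
time: 5.4
position: [0.5466, 0.0825, 0.1802]
tool_rot: [-0.16, -3.135, 0.001]
ft_force: [-0.9, -0.1, 0.1]
grip_width: 0.525
grip_force: 0.0
time: 6.3
position: [0.5477, 0.0829, 0.168]
tool_rot: [0.16, 3.137, 0.001]
ft_force: [0.7, 0.0, -0.2]
grip_width: 0.271
grip_force: 40.0
```

Gripped at 23.6 mm, force 40 N. Now I ease it up by 10 mm and feel the weight, then plan the tilted pose.

```bash
python3 -m jog '[[[0,0,-2,0,0,0,20],[0,0,-4,0,0,0,20],[0,0,-6,0,0,0,20],[0,0,-8,0,0,0,20],[0,0,-10,0,0,0,20],[0,0,-10,0,0,0,20],[0,0,-10,0,0,0,20]]]'
cat >> h.py <<'E'
YAW=-5.8; EX,EY=frame(YAW); G=np.array([.5476,.0828,.1678]); ROOT=np.array([.5476,.0828,.155])-.008*EY; LE=.0228
def eye(s,off,th,lean=None):
    t=np.radians(th); e=ROOT+s*1e-3*(-EY*np.cos(t)+[0,0,np.sin(t)])+off*1e-3*(EY*np.sin(t)+[0,0,np.cos(t)])
    Rt=tool(YAW,th if lean is None else lean); return e-LE*Rt[:,2],Rt
def where(th):
    """eye in hook coordinates (x, along, off) and lean from the measured pose"""
    s=ctrl.get_state(); Rm=R.from_rotvec(s["tool_rot"]).as_matrix(); q=s["position"]+LE*Rm[:,2]-ROOT; t=np.radians(th)
    y,z=q@EY*1e3,q[2]*1e3; u=-Rm[:,2]
    print("x%.1f along%.2f off%.2f (y%.2f z%.2f) lean%.2f F"%(q@EX*1e3,-y*np.cos(t)+z*np.sin(t),y*np.sin(t)+z*np.cos(t),y,z,np.degrees(np.arctan2(u@EY,u[2]))),s["ft_force"].round(1),"M",s["torque"].round(2),"grip",s["grip_force"],s["grip_width"]*87)
E
python3 - <<'E'
from h import *
where(31)
ref=(G+[0,0,.01],tool(YAW)); s=ctrl.get_state(); print(s["position"]-ref[0])
for th in(31,): print(plan(*eye(25,4.5,th),ref))
E
```

```text
time: 7.0
position: [0.5475, 0.0827, 0.1778]
tool_rot: [0.16, 3.137, 0.0]
ft_force: [0.6, -0.5, -3.3]
grip_width: 0.273
grip_force: 40.0
x-0.0 along-6.76 off4.06 (y7.89 z0.00) lean-0.00 F [ 0.6 -0.5 -3.3] M [ 0.09 -0.02  0.01] grip 39.98309863731265 23.727186174665324
[-5.15542979e-05 -1.10393172e-04  5.15328248e-07]
(array([ -0. , -15.4, -13.5]), array([31., -0., -0.]))
```

```bash
python3 -m jog '[[[0,-1.9,-1.7,3.9,0,0,20],[0,-3.8,-3.4,7.75,0,0,20],[0,-5.8,-5.1,11.6,0,0,20],[0,-7.7,-6.8,15.5,0,0,20],[0,-9.6,-8.5,19.4,0,0,20],[0,-11.5,-10.1,23.2,0,0,20],[0,-13.5,-11.8,27.1,0,0,20],[0,-15.4,-13.5,31,0,0,20],[0,-15.4,-13.5,31,0,0,20],[0,-15.4,-13.5,31,0,0,20]]]'
python3 - <<'E'
from h import *
where(31)
E
```

```text
time: 8.0
position: [0.546, 0.0679, 0.1908]
tool_rot: [-0.152, -2.998, 0.829]
ft_force: [-0.3, -0.9, -3.4]
grip_width: 0.275
grip_force: 40.0
x-0.1 along24.36 off4.31 (y-18.66 z16.24) lean30.91 F [-0.3 -0.9 -3.4] M [ 0.99 -0.11  0.05] grip 39.99410041607916 23.911635448136234
```

```bash
python3 -m jog '[[[0,0,-1,0,0,0,20],[0,0,-2,0,0,0,20],[0,0,-3,0,0,0,20],[0,0,-4,0,0,0,20],[0,0,-4,0,0,0,20]]]'; python3 -c "
from h import *
where(31)"
python3 -m jog '[[[0,0,-0.5,0,0,0,20],[0,0,-0.5,0,0,0,20],[0,0,-0.5,0,0,0,20]]]';  python3 -c "
from h import *
where(31)"
```

```text
time: 8.5
position: [0.5463, 0.0694, 0.195]
tool_rot: [-0.154, -2.998, 0.83]
ft_force: [-0.4, 0.4, -2.3]
grip_width: 0.276
grip_force: 40.0
x0.1 along25.25 off8.69 (y-17.17 z20.45) lean30.96 F [-0.4  0.4 -2.3] M [ 1.13 -0.07 -0.04] grip 39.995150682516396 24.012586042908246
time: 8.8
position: [0.5462, 0.0697, 0.1951]
tool_rot: [-0.153, -2.998, 0.831]
ft_force: [-0.3, 0.5, -2.5]
grip_width: 0.272
grip_force: 40.0
x-0.1 along25.07 off8.90 (y-16.91 z20.54) lean31.00 F [-0.3  0.5 -2.5] M [ 1.09 -0.12  0.04] grip 39.99502709135413 23.659436028549997
```

```bash
f(){ python3 -c "
from h import *
where(31)"; }
python3 -m jog '[[[0,0,-0.5,0,0,0,20],[0,0,-0.5,0,0,0,20],[0,0,-0.5,0,0,0,20]]]' >/dev/null; f
python3 -m jog '[[[0,0,-0.4,0,0,0,20],[0,0,-0.4,0,0,0,20],[0,0,-0.4,0,0,0,20]]]' >/dev/null; f
```

```text
x-0.1 along25.09 off9.40 (y-16.66 z20.98) lean31.00 F [-0.8  0.3 -2.3] M [ 1.04 -0.11  0.07] grip 39.995026336982846 24.00961215206934
x-0.1 along25.11 off9.87 (y-16.44 z21.39) lean30.99 F [-0.7  0.5 -2.7] M [ 1.08 -0.08 -0.01] grip 39.99513352755457 23.701154957594454
```

```bash
f(){ python3 -c "
from h import *
where(31)"; }
python3 -m jog '[[[0,0,-0.4,0,0,0,20],[0,0,-0.4,0,0,0,20],[0,0,-0.4,0,0,0,20]]]' >/dev/null; f
python3 -m jog '[[[0,0,-0.4,0,0,0,20],[0,0,-0.4,0,0,0,20],[0,0,-0.4,0,0,0,20]]]' >/dev/null; f
```

```text
x-0.1 along25.13 off10.18 (y-16.30 z21.67) lean31.00 F [-0.4 -0.1 -2.4] M [ 1.07 -0.08 -0.02] grip 39.99451192561537 23.447041263971915
x-0.2 along25.16 off10.38 (y-16.22 z21.86) lean31.01 F [ 0.6 -0.2 -4.8] M [ 1.12 -0.14  0.03] grip 39.99644130701199 23.80162479631822
```

```bash
f(){ python3 -c "
from h import *
where(31)"; }
python3 -m jog '[[[0,0,1.6,0,0,0,20],[0,-6,1.6,0,0,0,20],[0,-13,1.6,0,0,0,20],[0,-21,1.6,0,0,0,20],[0,-29,1.6,0,0,0,20],[0,-36,1.6,0,0,0,20],[0,-40,1.6,0,0,0,20],[0,-40,1.6,0,0,0,20],[0,-40,1.6,0,0,0,20]]]' >/dev/null; f
python3 -m jog '[[[0,0,-0.5,0,0,0,20],[0,0,-0.5,0,0,0,20],[0,0,-0.5,0,0,0,20]]]' >/dev/null; f
```

```text
x-0.2 along64.86 off9.09 (y-50.92 z41.20) lean30.97 F [ 0.3 -0.1 -3.3] M [ 1.08 -0.07 -0.07] grip 39.99540529679507 23.651360057977897
x-0.2 along64.77 off9.51 (y-50.63 z41.51) lean31.00 F [-0.5  0.4 -2.5] M [ 1.08 -0.1   0.  ] grip 39.99545712489635 23.856578674832114
```

```bash
f(){ python3 -c "
from h import *
where(31)"; }
python3 -m jog '[[[0,0,-0.5,0,0,0,20],[0,0,-0.5,0,0,0,20],[0,0,-0.5,0,0,0,20]]]' >/dev/null; f
python3 -m jog '[[[0,0,-0.4,0,0,0,20],[0,0,-0.4,0,0,0,20],[0,0,-0.4,0,0,0,20]]]' >/dev/null; f
```

```text
x-0.2 along64.93 off9.73 (y-50.64 z41.79) lean31.00 F [ 0.5 -0.4 -5.8] M [ 1.32 -0.18  0.01] grip 40.00545918708667 23.628562916733713
x-0.3 along65.00 off9.92 (y-50.61 z41.99) lean31.00 F [ 0.4 -0.3 -8. ] M [ 1.52 -0.28  0.07] grip 40.015799584798515 23.549113547206023
```

The lower edge touches at off 10.2 (s=25) and 9.5 (s=65) in 31° axes, so the arm's slope is 30.0°, with contact at off 10.6. The pass line is therefore off 9.6, lean 30°.

```bash
python3 -m jog '[[[0,0,1.3,0,0,0,20],[0,0,1.3,0,0,0,20],[0,0,1.3,0,0,0,20]]]' >/dev/null; python3 -c "
from h import *
where(30); print(plan(*eye(65,9.6,30))); p,Rt=eye(65,9.6,30); print(plan(*eye(125,9.6,30),(p,Rt)))"
```

```text
x0.0 along65.20 off10.74 (y-51.09 z41.90) lean31.00 F [ 0.2 -0.9 -3.7] M [ 1.03 -0.07 -0.06] grip 39.99413098208606 23.679400832340352
(array([ 0. , -0.2,  1.1]), array([-1.  ,  0.01, -0.05]))
(array([  0., -60.,   0.]), array([0., 0., 0.]))
```

```bash
python3 -m jog '[[[0,-0.2,1,-1,0,0,20],[0,-0.2,1,-1,0,0,20],[0,-0.2,1,-1,0,0,20]]]' >/dev/null; python3 -c "
from h import *
where(30)"
```

```text
x0.1 along65.23 off9.49 (y-51.74 z40.84) lean29.97 F [ 0.3 -0.2 -3. ] M [ 1.03 -0.1   0.02] grip 39.99469163361937 23.022242604899755
```

```bash
f(){ python3 -c "
from h import *
where(30)"; }
python3 -m jog '[[[0,-2,-0.2,0,0,0,20],[0,-5,-0.2,0,0,0,20],[0,-8,-0.2,0,0,0,20],[0,-11,-0.2,0,0,0,20],[0,-13,-0.2,0,0,0,20],[0,-13,-0.2,0,0,0,20],[0,-13,-0.2,0,0,0,20]]]' >/dev/null; f
python3 -m jog '[[[0,-1,0,0,0,0,20],[0,-2,0,0,0,0,20],[0,-3,0,0,0,0,20],[0,-4,0,0,0,0,20],[0,-4,0,0,0,0,20]]]' >/dev/null; f
```

```text
x-0.1 along77.74 off9.46 (y-62.59 z47.06) lean29.99 F [ 0.   0.5 -2.6] M [ 1.03 -0.08 -0.01] grip 39.99466490931809 23.84322654476961
x-0.1 along82.01 off9.46 (y-66.29 z49.20) lean30.00 F [-0.4  0.2 -3. ] M [ 1.08 -0.09  0.01] grip 39.99450534582138 23.29913894641246
```

```bash
f(){ python3 -c "
from h import *
where(30)"; }
python3 -m jog '[[[0,-1,-0.2,0,0,0,20],[0,-2,-0.2,0,0,0,20],[0,-3,-0.2,0,0,0,20],[0,-4,-0.2,0,0,0,20],[0,-5,-0.2,0,0,0,20],[0,-6,-0.2,0,0,0,20],[0,-6,-0.2,0,0,0,20]]]' >/dev/null; f
python3 -m jog '[[[0,-2,0,0,0,0,20],[0,-4,0,0,0,0,20],[0,-6,0,0,0,0,20],[0,-8,0,0,0,0,20],[0,-8,0,0,0,0,20]]]' >/dev/null; f
```

```text
x-0.1 along88.00 off9.69 (y-71.37 z52.39) lean30.00 F [-0.4  0.  -1.8] M [ 1.01 -0.12 -0.02] grip 39.99440875835717 23.546145294869962
x-0.0 along96.29 off9.68 (y-78.55 z56.52) lean30.00 F [ 0.3 -0.1 -2. ] M [ 1.02 -0.16 -0.02] grip 39.994311360642314 24.085928554785365
```

```bash
f(){ python3 -c "
from h import *
where(30)"; }
python3 -m jog '[[[0,-8,0,0,0,0,20],[0,-20,0,0,0,0,20],[0,-35,0,0,0,0,20],[0,-50,0,0,0,0,20],[0,-65,0,0,0,0,20],[0,-70,0,0,0,0,20],[0,-70,0,0,0,0,20]]]' >/dev/null; f
python3 - <<'E'
from h import *
Rt=tool(-12.5); 
p=np.array([.4765,-.229,.13+.084+LE])
ref=eye(166,9.7,30); print(plan(p,Rt), ctrl.get_state()["position"])
print("upright here",plan(ctrl.get_state()["position"],tool(-12.5)))
E
```

```text
x-0.1 along167.15 off9.73 (y-139.89 z92.00) lean29.95 F [ 0.3  0.4 -2.7] M [ 1.07 -0.12 -0.01] grip 39.99464762862772 23.86883797092235
(array([  38.7, -141.9,  116.3]), array([-29.91,   1.79,   6.37])) [ 0.53374433 -0.05300167  0.26675836]
upright here (array([0., 0., 0.]), array([-29.91,   1.79,   6.37]))
```

```bash
python3 -m jog '[[[3,-10,8,-3,0.2,0.6,20],[8,-30,24,-7,0.4,1.4,20],[13,-50,41,-11.5,0.7,2.4,20],[19,-70,57,-16,1,3.3,20],[25,-92,75,-20,1.2,4.3,20],[31,-114,93,-24,1.5,5.2,20],[35,-130,107,-27.5,1.7,5.9,20],[38.7,-142,116.3,-29.9,1.8,6.4,20],[38.7,-142,116.3,-29.9,1.8,6.4,20],[38.7,-142,116.3,-29.9,1.8,6.4,20]]]'
python3 - <<'E'
from h import *
s=ctrl.get_state(); print(s["position"],plan([.4765,-.229,.2368],tool(-12.5)))
a=cam("scene");b=cam("side");w=cam("wrist")
P=[cloud(d) for d in(a,b,w)]
for n,d,p in zip("abw",(a,b,w),P):
    hsv=cv2.cvtColor(d["image"],cv2.COLOR_RGB2HSV); z=p[...,2]; near=np.hypot(p[...,0]-.4765,p[...,1]+.229)<.085
    k=near&(hsv[...,2]<80)&(abs(z-.311)<.006)
    if k.sum()>20: print(n,"handle top",k.sum(),np.median(z[k]),cv2.minAreaRect((p[k][:,:2]*1e3).astype(np.float32)))
    k=near&(abs(z-.165)<.04); k=cv2.erode(k.astype(np.uint8),np.ones((3,3)))>0
    if k.sum()>20:
        q=p[k]; m=q.mean(0); sv=np.linalg.svd(q-m,full_matrices=False)[2][2]; print(n,"blade",k.sum(),m,sv, "z",q[:,2].min(),q[:,2].max(),"rect",cv2.minAreaRect((q[:,:2]*1e3).astype(np.float32)))
    k=near&(abs(z-.06)<.006)&(hsv[...,1]<60); 
    if k.sum()>20: print(n,"rack top",k.sum(),cv2.minAreaRect((p[k][:,:2]*1e3).astype(np.float32)))
c=[cv2.resize(x,(400,480),interpolation=cv2.INTER_CUBIC) for x in(a["image"][80:200,200:300],b["image"][230:350,190:290])]
save("r1.png",np.hstack(c))
np.savez("w3.npz",**w)
E
```

```text
time: 16.5
position: [0.4766, -0.2278, 0.2358]
tool_rot: [-0.34, -3.12, 0.002]
ft_force: [1.4, 1.9, -3.3]
grip_width: 0.274
grip_force: 40.0
[ 0.47660365 -0.2278145   0.23582669] (array([-0.2, -1.2, -1. ]), array([-0.09, -0.14,  0.07]))
a handle top 68 0.3099951841742158 ((512.1362915039062, -231.93280029296875), (21.291780471801758, 37.777313232421875), 89.68041229248047)
a blade 451 [ 0.47503669 -0.22649569  0.16867251] [-0.21503466 -0.97654433  0.01101194] z 0.13205909658473058 0.20077462249468286 rect ((476.00872802734375, -225.97921752929688), (11.328917503356934, 104.38697814941406), 77.7485122680664)
a rack top 536 ((474.5091552734375, -228.00457763671875), (64.99632263183594, 141.13853454589844), 77.48208618164062)
b handle top 137 0.30840012336877015 ((478.1337585449219, -228.89883422851562), (22.164112091064453, 106.61425018310547), 77.07938385009766)
b blade 692 [ 0.47807936 -0.22961267  0.16239317] [0.2131592  0.97700972 0.00389281] z 0.13213125310394655 0.19962949810268327 rect ((478.66131591796875, -229.73193359375), (3.3571977615356445, 105.30952453613281), 77.90287780761719)
b rack top 1511 ((477.5272216796875, -229.8529815673828), (62.357601165771484, 139.99169921875), 77.48633575439453)
w handle top 8318 0.31004115796373627 ((463.2294921875, -223.7213897705078), (77.6976318359375, 45.080326080322266), 5.1242241859436035)
w rack top 1926 ((436.05841064453125, -218.66981506347656), (59.941226959228516, 54.85789489746094), 77.99932098388672)
```

View pics/r1.png

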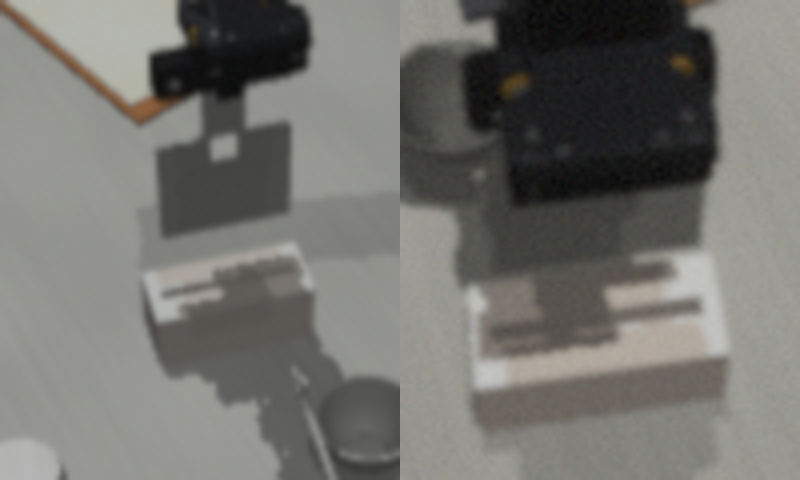

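The scraper hangs square above the rack with its blade about 1 mm to the +y side of the slot line. I correct that and lower until the edge just enters, then check force.

```bash
python3 -m jog '[[[0.5,-1.2,8,0,0,0.1,20],[0.5,-1.2,20,0,0,0.1,20],[0.5,-1.2,32,0,0,0.1,20],[0.5,-1.2,44,0,0,0.1,20],[0.5,-1.2,54,0,0,0.1,20],[0.5,-1.2,60,0,0,0.1,20],[0.5,-1.2,64,0,0,0.1,20],[0.5,-1.2,64,0,0,0.1,20],[0.5,-1.2,64,0,0,0.1,20]]]'
python3 - <<'E'
from h import *
s=ctrl.get_state(); print(s["position"],s["ft_force"],"edge z",s["position"][2]-LE-.084)
for n in("scene","side"):
    d=cam(n); p=cloud(d); hsv=cv2.cvtColor(d["image"],cv2.COLOR_RGB2HSV); z=p[...,2]; near=np.hypot(p[...,0]-.4765,p[...,1]+.229)<.085
    n_=np.array([.2164,.9763]); c=np.array([.4765,-.229])
    k=near&(z>.075)&(z<.15); q=(p[k][:,:2]-c)*1e3; print(n,"blade face n",np.median(q@n_),"x",np.percentile(q@[.9763,-.2164],[1,99]))
    k=near&(abs(z-.06)<.007)&(hsv[...,2]>60); q=(p[k][:,:2]-c)*1e3; print("rack n",np.percentile(q@n_,[2,98]),"x",np.percentile(q@[.9763,-.2164],[1,99]))
E
```

```text
time: 17.55
position: [0.4763, -0.2294, 0.1726]
tool_rot: [-0.342, -3.122, 0.002]
ft_force: [0.6, 0.2, -3.4]
grip_width: 0.276
grip_force: 40.0
[ 0.47627723 -0.229355    0.17260702] [ 0.64819306  0.1795691  -3.39318686] edge z 0.0658070218878672
scene blade face n 0.49956625296997464 x [-54.1034236   53.38242554]
rack n [-25.38011436  31.66290335] x [-70.88627795  67.7554154 ]
side blade face n -3.2481677553964987 x [-52.01433417  55.71446012]
rack n [-30.84774533  24.09201784] x [-67.92504039  70.20789283]
```

```bash
python3 -m jog '[[[0,1.2,0,0,0,0,20],[0,1.2,3,0,0,0,20],[0,1.2,5,0,0,0,20],[0,1.2,7,0,0,0,20],[0,1.2,9,0,0,0,20],[0,1.2,11,0,0,0,20],[0,1.2,13,0,0,0,20],[0,1.2,15,0,0,0,20],[0,1.2,15,0,0,0,20]]]'
python3 - <<'E'
from h import *
s=ctrl.get_state(); print(s["position"],s["ft_force"],s["torque"],"edge z",s["position"][2]-LE-.084)
E
```

```text
time: 18.55
position: [0.476, -0.228, 0.1569]
tool_rot: [-0.342, -3.121, 0.002]
ft_force: [0.5, 0.7, -2.5]
grip_width: 0.273
grip_force: 40.0
[ 0.47603431 -0.22797069  0.15691613] [ 0.53819525  0.71743858 -2.49758731] [0.00372439 0.00678127 0.01544499] edge z 0.05011612899376168
```

```bash
python3 -m jog '[[[0,0,4,0,0,0,20],[0,0,8,0,0,0,20],[0,0,12,0,0,0,20],[0,0,16,0,0,0,20],[0,0,20,0,0,0,20],[0,0,24,0,0,0,20],[0,0,28,0,0,0,20],[0,0,30,0,0,0,20],[0,0,30,0,0,0,20]]]'
python3 -m jog '[[[0,0,2,0,0,0,20],[0,0,4,0,0,0,20],[0,0,5,0,0,0,20],[0,0,5.5,0,0,0,20],[0,0,6,0,0,0,20],[0,0,6.5,0,0,0,20],[0,0,6.5,0,0,0,20]]]'
python3 - <<'E'
from h import *
s=ctrl.get_state(); print(s["position"],s["ft_force"],s["torque"],"edge z",s["position"][2]-LE-.084)
E
```

```text
time: 19.45
position: [0.476, -0.228, 0.1269]
tool_rot: [-0.342, -3.121, 0.002]
ft_force: [-0.4, -0.1, -2.1]
grip_width: 0.274
grip_force: 40.0
time: 20.15
position: [0.4762, -0.228, 0.1208]
tool_rot: [-0.342, -3.122, 0.002]
ft_force: [-0.2, 0.3, -2.6]
grip_width: 0.273
grip_force: 40.0
[ 0.47619007 -0.2280491   0.1207503 ] [-0.2010922   0.34117832 -2.58826134] [ 0.03735604 -0.01763968 -0.0257961 ] edge z 0.01395030184631077
```

Lower edge at 14 mm with no contact. The last 2 mm I feel in small steps.

```bash
f(){ python3 -c "
from h import *
s=ctrl.get_state(); print(s['time'],s['ft_force'].round(1),'edge',s['position'][2]-LE-.084)"; }
for i in 1; do python3 -m jog '[[[0,0,0.5,0,0,0,20],[0,0,1,0,0,0,20],[0,0,1,0,0,0,20]]]' >/dev/null; f; done
python3 -m jog '[[[0,0,0.5,0,0,0,20],[0,0,0.5,0,0,0,20],[0,0,0.5,0,0,0,20]]]'>/dev/null; f
python3 -m jog '[[[0,0,0.4,0,0,0,20],[0,0,0.4,0,0,0,20],[0,0,0.4,0,0,0,20]]]'>/dev/null; f
```

```text
20.45 [ 0.5 -0.8 -2.8] edge 0.01289673754285453
20.75 [-0.3 -0.2 -2.9] edge 0.012561335237499319
21.05 [-1.5  1.4  2.8] edge 0.012527492878658633
```

Floor contact is felt (force rises by about 6 N at edge 12.5 mm). I release gently, then check before withdrawing.

```bash
python3 -m jog '[[[0,0,-0.2,0,0,0,20],[0,0,-0.2,0,0,0,20],[0,0,-0.2,0,0,0,20]]]' 5
python3 -m jog '[[[0,0,0,0,0,0,25],[0,0,0,0,0,0,27],[0,0,0,0,0,0,30],[0,0,0,0,0,0,36],[0,0,0,0,0,0,44],[0,0,0,0,0,0,44],[0,0,0,0,0,0,44],[0,0,0,0,0,0,44]]]'
python3 - <<'E'
from h import *
d=cam("wrist"); p=cloud(d); v=cv2.cvtColor(d["image"],cv2.COLOR_RGB2HSV)[...,2]
for n in("side","scene","wrist"):
    d=cam(n); p=cloud(d); v=cv2.cvtColor(d["image"],cv2.COLOR_RGB2HSV)[...,2]; c=np.array([.4765,-.229]); q=(p[...,:2]-c)*1e3
    X=q@[.9763,-.2164]; Y=q@[.2164,.9763]; k=(abs(X)<60)&(abs(X)>22)&(abs(Y)<25)&(abs(p[...,2]-.192)<.008)
    if k.sum()>8: print(n,k.sum(),"top z",np.percentile(p[k][:,2],[5,50,95]),"Y",np.percentile(Y[k],[2,50,98]),"X",np.percentile(X[k],[2,98]))
E
```

```text
time: 21.35
position: [0.4763, -0.2281, 0.1193]
tool_rot: [-0.342, -3.122, 0.002]
ft_force: [-1.6, 1.2, 3.3]
grip_width: 0.275
grip_force: 5.0
time: 22.15
position: [0.4762, -0.2281, 0.1191]
tool_rot: [-0.342, -3.122, 0.002]
ft_force: [1.1, 0.0, 0.5]
grip_width: 0.506
grip_force: 0.0
side 157 top z [0.1869308  0.19151539 0.19402613] Y [-11.75344246  -2.50246324  10.36439451] X [-51.90747099  55.16714567]
scene 63 top z [0.18593601 0.19340218 0.19654633] Y [-9.32970259  7.30305438 14.06325037] X [24.61898146 52.43708299]
wrist 4895 top z [0.18947627 0.19324557 0.19452261] Y [-9.21174749  2.07508033 13.32664731] X [-53.91928333 -22.67090083]
```

```bash
python3 -m jog '[[[0,0,-6,0,0,0,44],[0,0,-15,0,0,0,44],[0,0,-26,0,0,0,44],[0,0,-40,0,0,0,44],[0,0,-60,0,0,0,44],[0,0,-85,0,0,0,44],[0,0,-110,0,0,0,44],[0,0,-135,0,0,0,44],[0,0,-150,0,0,0,44],[0,0,-150,0,0,0,44]]]'
python3 - <<'E'
from h import *
ims=[]
for n in("side","scene"):
    d=cam(n); p=cloud(d); v=cv2.cvtColor(d["image"],cv2.COLOR_RGB2HSV)[...,2]; q=(p[...,:2]-[.4765,-.229])*1e3
    X=q@[.9763,-.2164]; Y=q@[.2164,.9763]
    k=(abs(X)<60)&(abs(Y)<25)&(abs(p[...,2]-.192)<.008); print(n,"handle z",np.percentile(p[k][:,2],[5,50,95]),"Y",np.percentile(Y[k],[2,50,98]),"X",np.percentile(X[k],[2,98]))
    for a,b in((.065,.085),(.085,.1)):
        k=(abs(X)<60)&(abs(Y)<25)&(p[...,2]>a)&(p[...,2]<b); print("  blade Y",np.median(Y[k]))
    ims.append(d["image"])
save("end.png",cv2.resize(np.hstack([ims[0][180:360,130:330],ims[1][80:260,180:380]]),(800,360)))
E
```

```text
time: 23.35
position: [0.4777, -0.2286, 0.2718]
tool_rot: [0.342, 3.12, -0.002]
ft_force: [0.1, -0.2, 0.2]
grip_width: 0.507
grip_force: 0.0
side handle z [0.1866832  0.19176002 0.19378358] Y [-12.66390193  -3.41564389   9.98189058] X [-50.25014692  53.15621582]
  blade Y -1.9498876211505418
  blade Y -1.9699281714744898
scene handle z [0.18577927 0.1934195  0.19675969] Y [-8.86064574  6.53416876 13.59419761] X [-52.11804118  52.16970993]
  blade Y 1.6365820082168836
  blade Y 1.350524969172232
```

View pics/end.png

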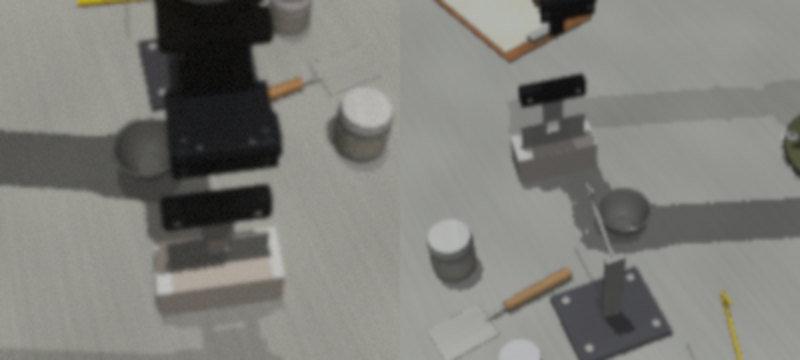

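The scraper stands upright and home in the rack: handle at about (217,205) in the left half and (552,90) in the right. The hook is bare, the other things have not moved, and the gripper is clear above. Handing in.

```bash
python3 -c "
from bench import ctrl
print(ctrl.close_job())"
```

```text
the job is handed in; nothing more can be done
None
```

The scraper is unhooked over the barb (hook slope felt at about 30°) and stands blade down, fully home, in the white rack's slot; I let go and handed the job in at about 23 s of robot time, with no verdict returned.

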